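Stack the plates tote on the tubes tote, turned end for end

ROBOT

A 6-joint arm with a two-finger parallel gripper is mounted at the origin on the work surface. World frame = base frame: x ahead of the robot, y to its left, z up, the work surface at z = 0. Lengths are in m, angles in degrees, forces in N, time in s.
With the tool pointing down it reaches from about 0.4 to 0.825 m from the base axis. Payload 7 kg.
Tool frame: the origin (TCP) lies at the very end of the fingers, on their centre line; the grasp point (between the pads) lies 19 mm behind it (r.hold_point_z is the distance from the TCP to the grasp point, in m); z points along the fingers, y is the line along which they close (so a half turn about z gives the same grasp; the last joint's range is limited). The gripper opens to 88 mm and grips with 3 to 60 N. Pads are 19 mm wide; open, the fingers measure 130 mm over their backs; the gripper's body (78 mm by 193 mm) begins 47 mm behind the grasp point.
Start: joints at [-47.55, 20.546, 0.682, 0, -70.136, -16.507], TCP at [0.295, -0.607, 0.227] pointing down, gripper open.
Joint ranges: [-176.03, 176.03], [-82.01, 121.73], [-58.28, 71.71], [-173.87, 95.51], [-174.79, -0.11], [-173.66, 173.66]. Speed limits (degrees/s): [136.94, 136.94, 172.46, 180, 180, 180].

INTERFACE

Orientations are given as [roll, pitch, yaw] about the fixed x, y, z axes, in that order (R = Rz(yaw) Ry(pitch) Rx(roll)).
In Python, from plant import telemetry, vision, workorder, r gives the robot as it stands.
- The arm moves only by the tool move_arm, never from a script. Its argument "plan" is a list of rows, each a list of 7 numbers: the opening, from -1 (shut) to 1 (fully open), so that 0 is half open, then the shift along the world's x, y, z in m, then the turn, a rotation vector about the world's x, y, z in degrees. In form: [[fingers, dx, dy, dz, ax, ay, az], ...]. A call has 1 to 20 rows; each row shifts and turns the commanded pose from where the row before left it; what a row does not reach is not made up. A row lasts 1/8 s, in which the tool goes at most 62.5 mm and 10.7 degrees, less where a joint would pass 70% of its speed; a pose out of reach is approached as far as the arm can. A call is refused whole if a number of a shift passes 0.0625 or a number of a turn 10.7, either way. A call with a gripper value outside its range is refused whole. The fingers move at their own pace and stop on an object; "force" is the grip in N (left out, the last holds). Time passes only in rows, so rows that do not move let the fingers close. It gives the time, the measured TCP pose, the force, the opening and the grip force at its end, in the units of the state.
- telemetry.get_state(): the state, without advancing time (a new reading comes with each control period).
- vision.capture(name): name is "scene" or "side" or "wrist"; returns a dict with "img" (400x640x3 uint8, red, green, blue), "depth" (400x640 float32, m along the optical axis (not along the pixel's ray), 0 where there is no reading), "intrinsics" (3x3 intrinsics, pixels), "D" ([k1, k2, p1, p2, k3] as OpenCV has them; the pictures are not rectified), "R" (3x3) and "t" (3): a world point X has camera coordinates R X + t. Camera axes: x right, y down, z forward; pixel columns grow to the right and rows downward; lengths in m; the calibration is good to about 2 mm. A picture is of the moment at which its call begins.
- workorder.close_job(): hands the job in; it is judged then, once.
The state is a dict: "time_s": time; "joints": joint angles; "qd": joint speeds; "joint_torque": joint torques, N m; "tcp_pos": TCP position; "eef_rot": TCP orientation; "contact_force": force on the tool from outside, world axes, zero at the start; "moment": the same for the moment, N m; "gripper_width": finger opening in m; "gripper_force": force on a finger pad.
Only numpy, scipy, OpenCV 4.12 (cv2) and the standard library are available. Lean on these libraries where they do the work, as an engineer would, in place of code of your own. Each camera call takes 0.05 s, during which the arm holds its last target. There are 200 camera calls.

TASK

Pick up the blue tote holding flat plates by its middle partition and set it on top of the blue tote holding round tubes, turned end for end, its low front over the tall back of the other, so that its feet rest in the shallow rim pockets and it stands level on top instead of nesting down inside. Set it down rather than dropping it, let go, and leave the tubes tote and the empty tote where they stand.

Things in the scene. Friction and masses are not known exactly. Their poses are not given: they have to be found in the camera images.
- plates_tote: Tote to move, 0.5 kg: blue, 180 (x) x 120 (y) x 95 high, walls 8, flat plates in its two bays. Origin: centre of underside, z up, +x to its low front end (55 high; back end 95). Grip: partition across the middle at x 0, 12 thick in x, 104 long in y, top at z 72 (23 below the rim); bays free beside it above z 35. Four feet 12 long (x), 22 high, at x +64 and -24, reaching y +-66.
- plates_front (a point): Point on the plates tote: middle of the top edge of its low front end, at x +86, y 0, z 55 mm in its frame. Turned end for end, it lies over the tall back end (-x) of the tubes tote.
- tubes_tote: Lower tote, stays put, 0.95 kg: same tote and frame but with short round tubes. At the start it faces roughly as the plates tote; either may be on the left. Long-wall rims have 32-long notches: 22 deep at x +64, -24 (feet facing the same way sink in: nested, origin 73 higher) and pockets 8 deep at x -64, +24 (feet turned 180 degrees rest there: stacked, origin 87 higher). Play 10 each way in x, y.
- empty_tote: Bystander: a third tote of the same shape and frame, empty, standing between and a little beyond the other two, its front towards the robot. Leave it alone.

How it is judged (in metres and radians):
At the end, for the whole second after the job is handed in: Plates tote at rest and level (3 deg) on the tubes tote, turned 180 deg (within 11), centred within 15 mm, underside 82 to 91 mm above the other's (feet in the shallow pockets: not nested at 73, not on the rim at 95); tubes tote within 40 mm, empty tote within 30 mm of their starts (x of plates_tote in the frame of tubes_tote between -0.015 and 0.015 m and y of plates_tote in the frame of tubes_tote between -0.015 and 0.015 m and z of plates_tote in the frame of tubes_tote between 0.082 and 0.091 m and x of plates_front in the frame of tubes_tote below -0.06 m and angle between the x axis of plates_tote and the x axis of tubes_tote, either way round below 0.2 rad and angle between each of plates_tote, tubes_tote's own z axis and vertical below 0.06 rad and linear speed of plates_tote below 0.02 m/s and distance of tubes_tote from where it was at the start of the episode below 0.04 m and distance of empty_tote from where it was at the start of the episode below 0.03 m); the robot touches nothing.
It fails at once if the plates tote is dropped: it falls faster than 0.6 m/s (about 20 mm of free fall) with nothing of the robot touching it (linear speed of plates_tote above 0.6 m/s and contact force between each of the arm, the fingers and plates_tote below 0.05 N).
It also fails if it takes over 45 s, if anything falls off the work surface, if the arm or the gripper's body presses on something with over 40 N, if the wrist force passes 120 N, or if a joint passes its speed limit or range.

## Working session

There is one attempt and no reset: what is moved stays moved. The work goes in short steps, Python scripts to look and compute and a tool call to move; the robot and the scene stay as the last step left them, time stands still between calls to the robot, and variables do not carry over. Pictures are saved under pics/ and viewed, at most 10 in all, crops included, and the job is handed in when it is done.

Besides the shell and the picture viewer there is one more tool, called after "Request:" in YAML: its name, and indented under it one key for each argument. move_arm: Moves the arm, as the interface text tells. Its arguments: {"type":"object","properties":{"plan":{"type":"array"},"force":{"type":"number"}},"required":["plan"]}

```bash
mkdir -p pics; cat > h.py <<'E'
import numpy as np, cv2
from plant import telemetry, vision, workorder, r
def cap(n,f=None):
    c=vision.capture(n)
    if f: cv2.imwrite('pics/'+f,c['img'][:,:,::-1])
    return c
def cloud(c):
    h,w=c['depth'].shape
    u,v=np.meshgrid(np.arange(w),np.arange(h))
    p=cv2.undistortPoints(np.stack([u,v],-1).reshape(-1,1,2).astype(np.float64),c['intrinsics'],c['D']).reshape(h,w,2)
    d=c['depth'][...,None]
    X=np.concatenate([p*d,d],-1)
    W=(X-c['t'])@c['R']
    W[c['depth']==0]=np.nan
    return W
E
python3 - <<'E'
from h import *
a=cap('scene','s1.png');b=cap('side','d1.png')
np.savez('s1.npz',**a);np.savez('d1.npz',**b)
cv2.imwrite('pics/both.png',cv2.resize(np.vstack([a['img'],b['img']])[:,:,::-1],(480,600)))
print(telemetry.get_state())
E
```

```text
{'time_s': 0.1, 'joints': array([-4.75498701e+01,  2.05885470e+01,  6.40892248e-01, -1.66189810e-02,
       -7.01362842e+01, -1.65053035e+01]), 'qd': array([-0.02269993, -0.06104501,  0.22156361, -0.0075565 , -0.00477336,
       -0.02325542]), 'joint_torque': array([ 1.91098252e-04, -5.84162021e+01,  2.93753278e+01,  7.01547414e+00,
        1.01930840e-02, -6.24458335e-05]), 'tcp_pos': array([ 0.29508899, -0.60661353,  0.22572037]), 'eef_rot': array([ 1.79915081e+02, -8.86942009e-03, -1.54060825e+02]), 'contact_force': array([-0.52464008,  0.62884925, -0.34617229]), 'moment': array([ 0.00851302, -0.04102467, -0.03544088]), 'gripper_force': 0.0, 'gripper_width': 0.08775955214674104}
```

View pics/s1.png

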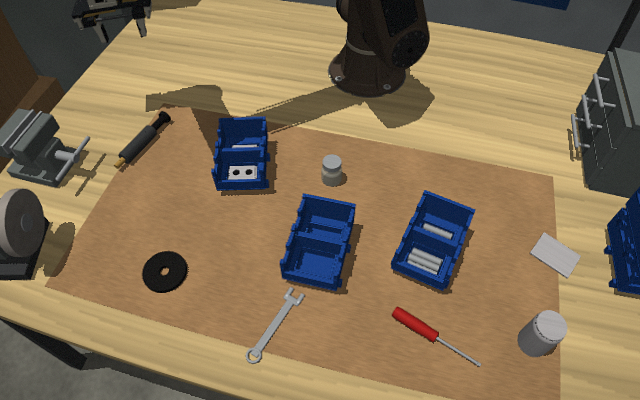

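View pics/d1.png

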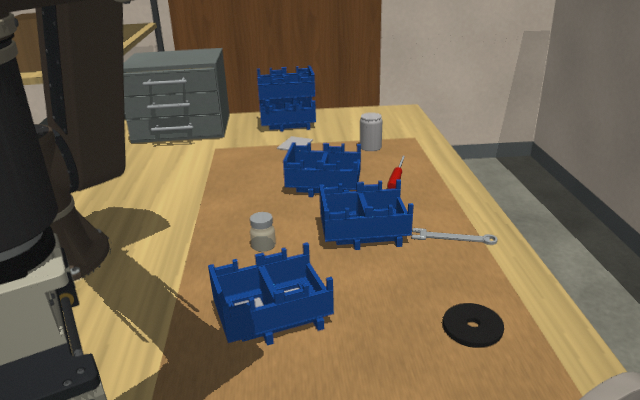

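The scene view shows the plates tote at (241,153), the empty one at (318,240) and the tubes tote at (433,240). In the side view the plates tote is nearest, at (272,295). Next I'll build top-down height maps.

```bash
cat > m.py <<'E'
from h import *
def blue(c):
    i=c['img'].astype(int); return (i[...,2]>1.7*i[...,0])&(i[...,2]>50)
A={}
def load():
    P=[]
    for f in ('s1.npz','d1.npz'):
        c=dict(np.load(f)); W=cloud(c); m=blue(c)&np.isfinite(W[...,0]); P.append((W,m))
    return P
E
python3 - <<'E'
from m import *
P=load(); W=P[0][0]
seeds={'plates':(241,153),'empty':(318,240),'tubes':(433,240)}
tiles=[]
for n,(u,v) in seeds.items():
    o=np.nanmedian(W[v-25:v+25,u-15:u+15].reshape(-1,3),0)[:2]
    for it in range(3):
        pts=np.vstack([w[m] for w,m in P]); 
        q=pts[(np.abs(pts[:,:2]-o).max(1)<0.125)&(pts[:,2]>0.01)&(pts[:,2]<.11)]
        rect=cv2.minAreaRect((q[:,:2]).astype(np.float32)); o=np.array(rect[0])
    print(n,rect,len(q),np.percentile(q[:,2],[5,50,95,99.5]))
    im=np.zeros((130,130,3),np.uint8)
    for x,y,z in q[np.argsort(q[:,2])]:
        i=int(65-(x-o[0])*500);j=int(65-(y-o[1])*500)
        if 0<=i<130 and 0<=j<130: im[i,j]=cv2.applyColorMap(np.uint8([[min(255,z*2600)]]),cv2.COLORMAP_JET)[0,0]
    tiles.append(cv2.resize(im,(260,260),interpolation=0))
cv2.imwrite('pics/hm.png',np.hstack(tiles))
E
```

```text
plates ((0.46928441524505615, -0.23317481577396393), (0.18613742291927338, 0.1344834417104721), 16.712507247924805) 10780 [0.02497889 0.05631397 0.09455111 0.09750438]
empty ((0.6663821935653687, 0.018528476357460022), (0.1854693591594696, 0.13566052913665771), 0.5094338655471802) 8663 [0.02370827 0.05620473 0.09426235 0.09802149]
tubes ((0.600018322467804, 0.2577860653400421), (0.13540753722190857, 0.18338905274868011), 77.72610473632812) 7100 [0.02431265 0.05624808 0.09429777 0.09811507]
```

View pics/hm.png

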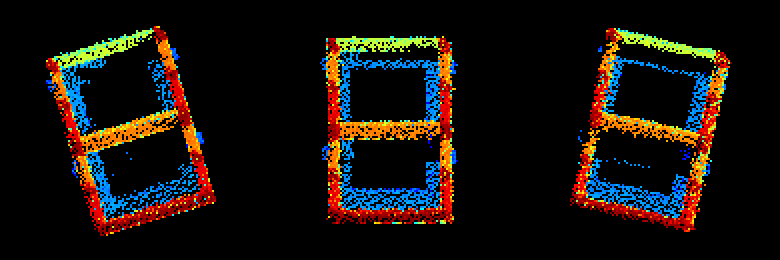

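The three totes measure 186 x 135 mm with rims at 95 mm, which matches the given sizes. For both the plates and tubes totes, the low end (55 mm) points to +x:
- **Plates tote:** about (0.469, -0.233), yaw +16.7.
- **Tubes tote:** about (0.600, 0.258), yaw -12.3.

I'll go above the plates tote with the fingers closing along its x axis. That means tool yaw -73.3, so a turn of +80.8.

Request:
move_arm:
  plan:
    - [1,0.0218,0.0468,0,0,0,10.1]
    - [1,0.0218,0.0468,0,0,0,10.1]
    - [1,0.0218,0.0468,0,0,0,10.1]
    - [1,0.0218,0.0468,0,0,0,10.1]
    - [1,0.0218,0.0468,0,0,0,10.1]
    - [1,0.0218,0.0468,0,0,0,10.1]
    - [1,0.0218,0.0468,0,0,0,10.1]
    - [1,0.0218,0.0468,0,0,0,10.1]
    - [1,0,0,0,0,0,0]
    - [1,0,0,0,0,0,0]
  force: 50

```text
time_s: 1.35
tcp_pos: [0.4695, -0.2324, 0.2263]
eef_rot: [180.0, 0.0, -73.3]
contact_force: [0.2, 0.7, -0.1]
gripper_width: 0.0875
gripper_force: 0.0
```

```bash
python3 - <<'E'
from m import *
c=cap('wrist','w1.png');W=cloud(c);m=blue(c)&np.isfinite(W[...,0])
np.savez('w1.npz',**c)
s=telemetry.get_state();print(s['joints'],s['tcp_pos'],s['eef_rot'])
q=W[m];q=q[(np.abs(q[:,:2]-[.469,-.233]).max(1)<.13)]
a=np.radians(16.7);R=np.array([[np.cos(a),-np.sin(a)],[np.sin(a),np.cos(a)]])
L=(q[:,:2]-[.469,-.233])@R
k=(abs(q[:,2]-.072)<.004)&(abs(L[:,0])<.02)&(abs(L[:,1])<.045)
print('partition x',np.percentile(L[k,0],[2,50,98]),k.sum(),'slope',np.polyfit(L[k,1],L[k,0],1))
k=(q[:,2]>.085)
print('rim L',np.percentile(L[k],[0.5,99.5],axis=0))
print(cv2.minAreaRect(q[q[:,2]>.01][:,:2].astype(np.float32)))
E
```

```text
[-4.92358309e+00  6.29592912e+00 -1.82222073e+01  1.22175071e-04
 -6.55153659e+01  2.15904720e+01] [ 0.46928925 -0.23293796  0.22634572] [ 1.79968807e+02  1.22244810e-02 -7.33330637e+01]
partition x [-0.00673982 -0.0009822   0.00460662] 1038 slope [-0.00299869 -0.0009999 ]
rim L [[-0.08997283 -0.05862964]
 [ 0.08661365  0.05957358]]
((0.4687807261943817, -0.23534543812274933), (0.17914342880249023, 0.12464842945337296), 16.438688278198242)
```

View pics/w1.png

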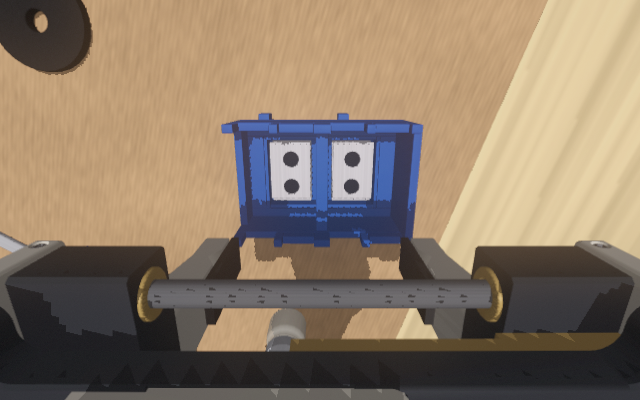

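The wrist view shows the partition as the vertical bar at column 321, with the plates on either side at (291,170) and (352,170), all centred under the tool. It needs only about a 1 mm correction. I'll descend to TCP z 0.043, which puts the fingers between the bay floor limit (35) and the rim, and then close.

Request:
move_arm:
  plan:
    - [1,-0.0014,0,-0.035,0,0,0]
    - [1,0,0,-0.04,0,0,0]
    - [1,0,0,-0.04,0,0,0]
    - [1,0,0,-0.035,0,0,0]
    - [1,0,0,-0.02,0,0,0]
    - [1,0,0,-0.013,0,0,0]
    - [1,0,0,0,0,0,0]
    - [-1,0,0,0,0,0,0]
    - [-1,0,0,0,0,0,0]
    - [-1,0,0,0,0,0,0]
    - [-1,0,0,0,0,0,0]
    - [-1,0,0,0,0,0,0]
    - [-1,0,0,0,0,0,0]
    - [-1,0,0,0,0,0,0]
  force: 50

```text
time_s: 3.15
tcp_pos: [0.4683, -0.2326, 0.0436]
eef_rot: [-180.0, -0.0, -73.3]
contact_force: [-0.7, 0.8, 0.7]
gripper_width: 0.023
gripper_force: 0.0
```

Request:
move_arm:
  plan:
    - [-1,0,0,0,0,0,0]
    - [-1,0,0,0,0,0,0]
    - [-1,0,0,0,0,0,0]
    - [-1,0,0,0,0,0,0]

```text
time_s: 3.65
tcp_pos: [0.468, -0.2326, 0.0435]
eef_rot: [180.0, 0.0, -73.3]
contact_force: [-1.8, -0.5, 1.4]
gripper_width: 0.0116
gripper_force: 50.0
```

Gripped: the opening is 11.6 mm on the 12 mm partition, at 50 N. Now I'll lift it.

Request:
move_arm:
  plan:
    - [-1,0,0,0.01,0,0,0]
    - [-1,0,0,0.025,0,0,0]
    - [-1,0,0,0.035,0,0,0]
    - [-1,0,0,0.035,0,0,0]
    - [-1,0,0,0.035,0,0,0]
    - [-1,0,0,0.035,0,0,0]
    - [-1,0,0,0.025,0,0,0]
    - [-1,0,0,0,0,0,0]

```text
time_s: 4.65
tcp_pos: [0.4691, -0.2325, 0.2453]
eef_rot: [-179.8, -0.1, -73.3]
contact_force: [0.8, 0.1, -7.5]
gripper_width: 0.012
gripper_force: 50.0
```

Request:
move_arm:
  plan:
    - [-1,0.004,0.015,0,0,0,5]
    - [-1,0.00825,0.0307,0,0,0,9.4]
    - [-1,0.00825,0.0307,0,0,0,9.4]
    - [-1,0.00825,0.0307,0,0,0,9.4]
    - [-1,0.00825,0.0307,0,0,0,9.4]
    - [-1,0.00825,0.0307,0,0,0,9.4]
    - [-1,0.00825,0.0307,0,0,0,9.4]
    - [-1,0.00825,0.0307,0,0,0,9.4]
    - [-1,0.00825,0.0307,0,0,0,9.4]
    - [-1,0.00825,0.0307,0,0,0,9.4]
    - [-1,0.00825,0.0307,0,0,0,9.4]
    - [-1,0.00825,0.0307,0,0,0,9.4]
    - [-1,0.00825,0.0307,0,0,0,9.4]
    - [-1,0.00825,0.0307,0,0,0,9.4]
    - [-1,0.00825,0.0307,0,0,0,9.4]
    - [-1,0.00825,0.0307,0,0,0,9.4]
    - [-1,0.004,0.015,0,0,0,5]
    - [-1,0,0,0,0,0,0]
    - [-1,0,0,0,0,0,0]

```text
time_s: 7.02
tcp_pos: [0.5993, 0.2573, 0.242]
eef_rot: [-179.9, 0.1, 77.7]
contact_force: [0.4, -0.8, -5.7]
gripper_width: 0.0116
gripper_force: 50.0
```

```bash
python3 - <<'E'
from m import *
s=telemetry.get_state();print(s['joints'],s['tcp_pos'],s['eef_rot'],s['contact_force'],s['gripper_width'],s['gripper_force'])
a=cap('scene');b=cap('side');np.savez('s2.npz',**a);np.savez('d2.npz',**b)
cv2.imwrite('pics/v2.png',np.hstack([a['img'][60:360,260:560],b['img'][20:320,200:500]])[:,:,::-1])
E
```

```text
[ 4.03259542e+01  1.80110318e+01 -9.72188853e-01 -2.91974678e-02
 -7.11670944e+01  1.27335746e+02] [0.59925034 0.25732517 0.2419827 ] [-1.79886883e+02  1.02771708e-01  7.76523397e+01] [ 0.43966225 -0.81940134 -5.73213862] 0.011641171543917767 49.997581243515015
```

View pics/v2.png

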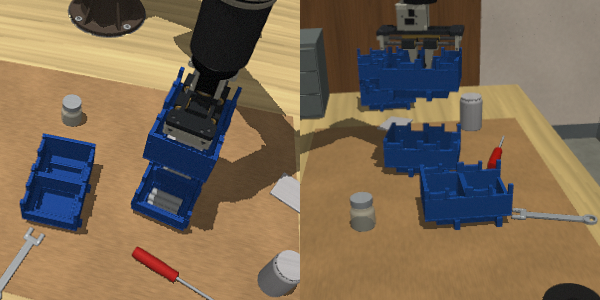

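The held tote hangs level over the tubes tote (scene crop (190,135), side crop (410,75)), with its tall back now away from the robot. Next I'll measure the tubes tote's centre and yaw precisely, plus the tilt and yaw of the held tote.

```bash
cat > fit.py <<'E'
from m import *
from scipy.spatial import cKDTree
from scipy.optimize import least_squares
def box(x0,x1,y0,y1,z0,z1,s=.003):
    g=[np.arange(a,b+1e-6,s) if b-a>s else np.array([a,b]) for a,b in((x0,x1),(y0,y1),(z0,z1))]
    P=np.stack(np.meshgrid(*g,indexing='ij'),-1).reshape(-1,3)
    lo,hi=P.min(0),P.max(0);return P[((P==lo)|(P==hi)).any(1)]
def model():
    B=[box(-.09,-.082,-.06,.06,0,.095),box(.082,.09,-.06,.06,0,.055),box(-.006,.006,-.052,.052,.0,.072)]
    for s in(-1,1):
        y=sorted((s*.052,s*.06));w=box(-.09,.09,*y,0,.095)
        for x,d in((.064,.022),(-.024,.022),(-.064,.008),(.024,.008)):
            w=w[~((abs(w[:,0]-x)<.016)&(w[:,2]>.0951-d))]
        B.append(w)
        for x in(.064,-.024): B.append(box(x-.006,x+.006,*sorted((s*.06,s*.066)),0,.022))
    return np.vstack(B)
M=cKDTree(model())
from scipy.spatial.transform import Rotation as Ro
def fit(q,x0,zmin,tilt=False):
    def tf(p): return Ro.from_euler('ZYX',[p[3],p[4],p[5]]).inv().apply(q-p[:3])
    n=6 if tilt else 4
    def f(p):
        p=np.r_[p,[0]*(6-len(p))]; d=M.query(tf(p))[0]; return np.minimum(d,.01)
    r=least_squares(f,x0[:n] if not tilt else list(x0[:4])+[0,0],loss='soft_l1',f_scale=.003,diff_step=1e-4,x_scale=[.01,.01,.01,.1,.1,.1][:n])
    p=r.x.copy();p[3:]=np.degrees(p[3:]);return p.round(4),np.median(f(r.x))
def pts(files,o,zr,rad=.13):
    out=[]
    for f in files:
        c=dict(np.load(f));W=cloud(c);m=blue(c)&np.isfinite(W[...,0]);q=W[m]
        q=q[(np.linalg.norm(q[:,:2]-o,axis=1)<rad)&(q[:,2]>zr[0])&(q[:,2]<zr[1])];out.append(q[::max(1,len(q)//1500)])
    return out
E
python3 - <<'E'
from fit import *
r_=np.radians
for fs,o,z,yw,zr in((('s1.npz','d1.npz'),(.600,.258),0,-12.3,(.01,.12)),(('s1.npz','d1.npz'),(.469,-.233),0,16.7,(.01,.12)),(('s2.npz','d2.npz'),(.5993,.2573),.2,167.7,(.19,.31))):
    a,b=pts(fs,o,zr)
    for q in(a,b,np.vstack([a,b])): print(len(q),*fit(q,[*o,z,r_(yw)],0,z>.1))
E
```

```text
2036 [ 6.01800e-01  2.61200e-01  1.60000e-03 -1.25398e+01] 0.0018988418957735513
1515 [ 5.98200e-01  2.58000e-01  3.50000e-03 -1.26338e+01] 0.0019482266527902016
3551 [ 6.00900e-01  2.58700e-01  2.90000e-03 -1.25518e+01] 0.0020145072509882354
2899 [ 4.68400e-01 -2.29100e-01  2.60000e-03  1.64781e+01] 0.0018863686653155583
1577 [ 4.66100e-01 -2.33300e-01  3.10000e-03  1.67564e+01] 0.0016158898880806933
4476 [ 4.68900e-01 -2.32000e-01  2.80000e-03  1.67886e+01] 0.0018581817453442616
1604 [  0.5998   0.2549   0.2013 167.8213  -0.487    1.1891] 0.0015195143768442195
1649 [ 5.97800e-01  2.54200e-01  2.03000e-01  1.67568e+02 -9.10000e-03
 -1.51540e+00] 0.0019265688678871916
3253 [ 5.996000e-01  2.530000e-01  2.014000e-01  1.673332e+02 -4.510000e-02
  1.068000e-01] 0.0017772760617477358
```

The fits agree to within 2–4 mm and the held tote is level. The tubes tote is at about (0.6005, 0.258), yaw -12.5. I'll correct by 1–1.5 mm, lower to about 10 mm over the rims, and check there.

Request:
move_arm:
  plan:
    - [-1,0.0012,0.0012,-0.015,0,0,-0.2]
    - [-1,0,0,-0.025,0,0,0]
    - [-1,0,0,-0.025,0,0,0]
    - [-1,0,0,-0.018,0,0,0]
    - [-1,0,0,-0.009,0,0,0]
    - [-1,0,0,0,0,0,0]
    - [-1,0,0,0,0,0,0]

```text
time_s: 8.0
tcp_pos: [0.6018, 0.2595, 0.1526]
eef_rot: [179.9, -0.1, 77.6]
contact_force: [-0.2, 0.7, -5.5]
gripper_width: 0.0118
gripper_force: 50.0
```

```bash
python3 - <<'E'
from fit import *
s=telemetry.get_state();print(s['tcp_pos'],s['eef_rot'],s['contact_force'])
a=cap('scene');b=cap('side');np.savez('s3.npz',**a);np.savez('d3.npz',**b)
A=cv2.resize(a['img'][140:310,370:500],None,fx=3,fy=3,interpolation=2)
B=cv2.resize(b['img'][70:240,260:390],None,fx=3,fy=3,interpolation=2)
cv2.imwrite('pics/v3.png',np.hstack([A,B])[:,:,::-1])
o=(.6005,.2585)
a,b=pts(('s3.npz','d3.npz'),o,(.115,.22))
for q in(a,b,np.vstack([a,b])): print(len(q),*fit(q,[*o,.107,np.radians(167.5)],0,True))
a,b=pts(('s3.npz','d3.npz'),o,(.01,.098))
for q in(a,b,np.vstack([a,b])): print(len(q),*fit(q,[*o,0,np.radians(-12.5)],0))
E
```

```text
[0.60184378 0.25950294 0.15257383] [ 1.79926227e+02 -6.22346703e-02  7.75546995e+01] [-0.19435432  0.70339469 -5.53361   ]
2689 [ 6.023000e-01  2.573000e-01  1.120000e-01  1.676239e+02 -4.010000e-01
  4.700000e-01] 0.0015643373226038
1523 [ 5.994000e-01  2.573000e-01  1.138000e-01  1.676395e+02 -2.683000e-01
 -1.407400e+00] 0.0019141899099969525
4212 [ 6.021000e-01  2.563000e-01  1.123000e-01  1.675769e+02 -2.204000e-01
 -1.220000e-02] 0.00170723764830993
1013 [ 6.01800e-01  2.61600e-01  2.30000e-03 -1.27347e+01] 0.0016745635180552818
2629 [ 5.97600e-01  2.58300e-01  3.90000e-03 -1.31073e+01] 0.001928853398193969
3642 [ 6.00200e-01  2.58400e-01  3.90000e-03 -1.25045e+01] 0.00197422716569268
```

View pics/v3.png

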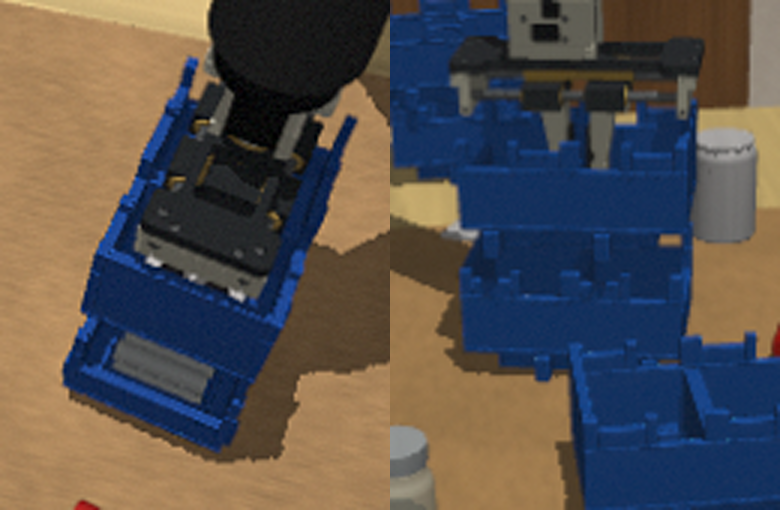

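In both crops the held tote sits squarely above the tubes tote: scene edges at (85,310)/(280,350) over (70,385)/(230,440), side walls at columns 460–690 over 463–690. The offset is 2–4 mm at most, within the 10 mm play, so I'll lower it slowly.

Request:
move_arm:
  plan:
    - [-1,-0.001,0,-0.006,0,0,0]
    - [-1,0,0,-0.006,0,0,0]
    - [-1,0,0,-0.004,0,0,0]
    - [-1,0,0,-0.002,0,0,0]
    - [-1,0,0,0,0,0,0]

```text
time_s: 8.72
tcp_pos: [0.6002, 0.2591, 0.1333]
eef_rot: [-180.0, 0.0, 77.5]
contact_force: [-1.0, -0.5, -5.6]
gripper_width: 0.0115
gripper_force: 50.0
```

Request:
move_arm:
  plan:
    - [-1,0,0,-0.0015,0,0,0]
    - [-1,0,0,-0.001,0,0,0]
    - [-1,0,0,0,0,0,0]

```text
time_s: 9.1
tcp_pos: [0.6002, 0.2591, 0.131]
eef_rot: [-180.0, 0.0, 77.5]
contact_force: [0.0, 0.0, -5.8]
gripper_width: 0.0119
gripper_force: 50.0
```

There's no rim contact and the underside is already below rim level, so the feet are in the pockets. I'll continue down to touch.

Request:
move_arm:
  plan:
    - [-1,0,0,-0.001,0,0,0]
    - [-1,0,0,-0.0005,0,0,0]
    - [-1,0,0,0,0,0,0]

```text
time_s: 9.48
tcp_pos: [0.6004, 0.2592, 0.1305]
eef_rot: [180.0, -0.0, 77.6]
contact_force: [-3.3, -0.5, 4.3]
gripper_width: 0.0117
gripper_force: 50.0
```

Contact came at TCP z 0.1305, exactly the stacked height (87 mm), and the load has transferred. I'll release and retreat straight up.

Request:
move_arm:
  plan:
    - [-0.6,0,0,0,0,0,0]
    - [-0.2,0,0,0,0,0,0]
    - [0,0,0,0,0,0,0]
    - [0,0,0,0,0,0,0]
    - [0,0,0,0,0,0,0]
    - [0,0,0,0,0,0,0]

```text
time_s: 10.22
tcp_pos: [0.6002, 0.2591, 0.1295]
eef_rot: [-180.0, 0.0, 77.5]
contact_force: [-0.7, -0.1, 0.0]
gripper_width: 0.0438
gripper_force: 0.0
```

Request:
move_arm:
  plan:
    - [0,0,0,0.01,0,0,0]
    - [0,0,0,0.02,0,0,0]
    - [0,0,0,0.03,0,0,0]
    - [0,0,0,0.04,0,0,0]
    - [0,0,0,0.05,0,0,0]
    - [0,-0.03,0,0.03,0,0,0]
    - [0,-0.05,-0.05,0,0,0,0]
    - [0,-0.05,-0.05,0,0,0,0]
    - [0,0,-0.05,0,0,0,0]
    - [0,0,0,0,0,0,0]
    - [0,0,0,0,0,0,0]

```text
time_s: 11.6
tcp_pos: [0.4821, 0.1208, 0.3104]
eef_rot: [179.9, -0.1, 77.5]
contact_force: [0.1, 0.3, 0.1]
gripper_width: 0.044
gripper_force: 0.0
```

```bash
python3 - <<'E'
from fit import *
s=telemetry.get_state();print(s['tcp_pos'],s['contact_force'],s['qd'].round(2))
a=cap('scene');b=cap('side');np.savez('s4.npz',**a);np.savez('d4.npz',**b)
cv2.imwrite('pics/v4.png',np.hstack([a['img'][60:360,260:560],b['img'][20:320,200:500]])[:,:,::-1])
o=(.6005,.2585)
a,b=pts(('s4.npz','d4.npz'),o,(.10,.2))
for q in(a,b,np.vstack([a,b])): print(len(q),*fit(q,[*o,.087,np.radians(167.5)],0,True))
a,b=pts(('s4.npz','d4.npz'),o,(.01,.08))
for q in(a,b,np.vstack([a,b])): print(len(q),*fit(q,[*o,0,np.radians(-12.5)],0))
E
```

```text
[0.48205093 0.12079278 0.31037564] [0.11458912 0.26571771 0.14881422] [ 0.78  1.25  0.2  -0.07  0.01 -0.03]
2220 [6.018000e-01 2.573000e-01 8.890000e-02 1.677491e+02 2.901000e-01
 6.660000e-02] 0.0016423914310326514
1607 [ 5.982000e-01  2.553000e-01  9.060000e-02  1.675002e+02  3.063000e-01
 -1.972000e-01] 0.0018788897656118343
3827 [6.013000e-01 2.549000e-01 9.010000e-02 1.677278e+02 5.287000e-01
 3.386000e-01] 0.0018022510208130058
828 [ 6.019e-01  2.624e-01  2.200e-03 -1.301e+01] 0.0016307270280303018
1783 [ 5.98500e-01  2.58100e-01  4.00000e-03 -1.13854e+01] 0.001905839064213563
2611 [ 6.00900e-01  2.58400e-01  3.80000e-03 -1.21659e+01] 0.0018896765400535217
```

View pics/v4.png

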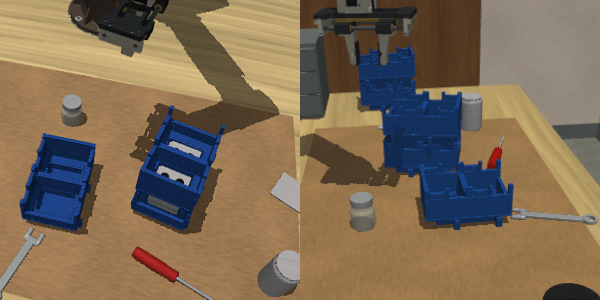

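The plates tote now stands level on the tubes tote (scene crop (180,165), side crop (422,130)). It sits about 87 mm up and within 5 mm of centre, with its tall back over the other's low front. The empty tote hasn't moved, and the arm is clear.

```bash
python3 -c "
from plant import workorder
print(workorder.close_job())"
```

```text
the job is handed in; nothing more can be done
None
```

I set the plates tote down, turned end for end, on the tubes tote and handed the job in; the last camera check showed it level, about 87 mm up in the shallow pockets and within about 5 mm of centre, with the other two totes unmoved, but no verdict came back.

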